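Uncover the cassette nest and hold the cam ejector at full lift

ROBOT

A 6-joint arm with a two-finger parallel gripper is mounted at the origin on a cart in front of the work surface, level with it; the furniture and walls round the work are solid. World frame = base frame: x ahead of the robot, y to its left, z up, the work surface at z = 0. Lengths are in m, angles in degrees, forces in N, time in s.
With the tool pointing down it reaches from about 0.4 to 0.825 m from the base axis. Payload 7 kg.
Tool frame: the origin (TCP) lies between the finger pads; the fingertips stand 17 mm ahead of it and the grasp point (between the pads) lies 2 mm behind it; x points along the fingers, y is the direction in which the jaws open and shut, and the axes are right-handed (so a half turn about x gives the same grasp; the last joint's range is limited). The gripper opens to 88 mm and grips with 3 to 60 N. Pads are 19 mm wide; open, the fingers measure 130 mm over their backs; the gripper's body (78 mm by 193 mm) begins 47 mm behind the grasp point.
Start: joints at [-50.128, 20.546, 0.682, 0, -70.136, -16.507], TCP at [0.268, -0.62, 0.244] pointing down, gripper open.
Joint ranges: [-176.03, 176.03], [-82.01, 121.73], [-58.28, 71.71], [-173.87, 95.51], [-174.79, -0.11], [-173.66, 173.66]. Speed limits (degrees/s): [136.94, 136.94, 172.46, 180, 180, 180].

INTERFACE

Orientations are given as [roll, pitch, yaw] about the fixed x, y, z axes, in that order (R = Rz(yaw) Ry(pitch) Rx(roll)).
In Python, from plant import r gives the robot as it stands.
- The arm moves only by the shell command python3 -m jog 'ROWS' [FORCE]. ROWS is a JSON object of lists of equal length, an entry for each row: "fingers": the opening, from 0 (shut) to 1 (fully open); "dp": the shift along the tool's x, y, z in mm, a list of three; "twist": the turn about the tool's x in degrees. In form: {"fingers": [fingers, ...], "dp": [[dx, dy, dz], ...], "twist": [twist, ...]}. A call has exactly 5 rows; each row is the pose to reach, as a shift and turn from the pose measured when the call began, along the tool's axes at that moment; what a row does not reach only later rows make up. A row lasts 1/10 s, in which the tool goes at most 50 mm and 8.59 degrees, less where a joint would pass 70% of its speed; a pose out of reach is approached as far as the arm can. A call with a gripper value outside its range is refused whole. The fingers move at their own pace and stop on an object; FORCE is the grip in N (left out, the last holds). Time passes only in rows, so rows that repeat a pose let the fingers close, or fill a call up. It gives the time, the measured TCP pose, the force and the opening at its end, in the units of the state.
- r.get_state(): the state, without advancing time (a new reading comes with each control period).
- r.capture(name): name is "side" or "top"; returns a dict with "frame" (384x512x3 uint8, red, green, blue), "intrinsics" (3x3 intrinsics, pixels), "pose" (4x4, takes a point from camera to world coordinates). Camera axes: x right, y down, z forward; pixel columns grow to the right and rows downward; lengths in m; the calibration is good to about 2 mm. A picture is of the moment at which its call begins. There is no depth.
- r.close_job(): hands the job in, once; it reports no verdict.
The state is a dict: "time_s": time; "joints": joint angles; "qd": joint speeds; "joint_torque": joint torques, N m; "tcp_pos": TCP position; "eef_rot": TCP orientation; "contact_force": force on the tool from outside, world axes, zero at the start; "moment": the same for the moment, N m; "gripper_width": finger opening in m.
Only numpy, scipy, OpenCV 4.12 (cv2) and the standard library are available. Lean on these libraries where they do the work, as an engineer would, in place of code of your own. Each camera call takes 0.05 s, during which the arm holds its last target. There are 200 camera calls.

TASK

A lidded steel canister with an arched carrying handle stands as a cover weight on the cassette nest: lift it off by the handle and set it down upright, without dropping it, wholly on the black rubber mat, and let go of it. Then take the nest's cam lever and swing it up until it stands straight up, where the cam lifts the filter cassette highest in its well (short of this or past it the lift drops again). A spring pulls the lever back, so finish while holding the lever there with the gripper; leave the cassette in the nest and the other things on the worktop where they are.

Things in the scene. Friction and masses are not known exactly. Their poses are not given: they have to be found in the camera images.
- canister_grip (a point): Middle of the black grip bar of the steel canister's arched handle. Bar 14 mm thick, sleeve 40 mm long, along this point's y; uprights at y = +-29 mm; z up. Canister: round, 80 mm wide at the lid rim, 76 below, about 0.4 kg; this point is on its axis, 105 mm above its underside and 41 mm above its lid. It stands loose on the nest's top, over the well.
- mat: Black rubber mat, 140x140x4 mm, fixed flat on the worktop; origin at the centre of its underside (worktop level), x and y along its edges.
- nest: Aluminium cassette nest on a grey base plate (120x120 mm), fixed to the worktop; origin at the centre of its underside, z up. Top block 90x90 mm, flat top at z = 93 mm, with a round 58 mm well in the middle; in it the cassette lies on a lifting platform, 3 mm below the top. The lever is on the nest's -x side.
- cam_axis (a point): Point on the cam shaft's axis in the plane in which the lever's ball swings: x = -100, y = 0, z = 35 mm in the nest's frame; axes as the nest's. The shaft lies along x. From the ball's plane the nest's base plate (10 mm high) is 40 mm away, its cheek with shaft boss 50 mm.
- lever_ball (a point): Cam lever: 10 mm steel bar with a black 26 mm ball at its end. This point: the ball's centre, 130 mm from cam_axis; at joint value q it is at x = -100, y = 130 sin(1.2 - q), z = 35 + 130 cos(1.2 - q) mm in the nest's frame: at rest far over to the nest's +y side, 82 mm high; straight up, 165 mm. From the ball the bar runs 55 mm straight toward the shaft, then bends in to the nest.
- lever (a joint): Turn of the cam shaft with its lever in rad, 0 to 2.0, growing as the lever is raised. 0 to 0.15 at rest; 1.2 = lever straight up = highest lift, 14 mm; beyond 1.2 the lift drops again. A spring of 0.3 N m/rad pulls it back to 0, so that about 3 N at the ball hold it straight up.
- platform (a joint): Lift of the platform under the cassette in m: 0 down, 0.014 highest. Driven only by the cam.
- cassette_center (a point): Centre, half-way up, of the filter cassette, a flat round white case 54 mm wide and 27 mm high with a small stub on top, lying loose in the nest's well, flat on the platform. Its centre is 76.5 mm above the worktop when down, 90.5 mm at full lift. Not to be handled.
Mind the look-alikes: they are no part of the job. Leave any green look-alike of the part that bears canister_grip alone.

How it is judged:
By the outcome, as a careful person would: the job done as asked, in the order asked, and still so for the second after the job is handed in, while the arm keeps its last pose, push and grip.
It also fails if it takes over 50 s, if anything falls off the work surface, if the arm or the gripper's body presses on something with over 40 N, if the wrist force passes 120 N, or if a joint passes its speed limit or range.

## Working session

There is one attempt and no reset: what is moved stays moved. The work goes in short steps, Python scripts to look and compute and a shell command to move; the robot and the scene stay as the last step left them, time stands still between calls to the robot, and variables do not carry over. Pictures are saved under pics/ and viewed, on a budget of 10 in all, crops included, one or two more only if the job needs it, and the job is handed in when it is done.

```bash
mkdir -p pics; ls; cat > h.py <<'E'
import numpy as np, cv2, json
from plant import r
def snap(cam,name):
    c=r.capture(cam); cv2.imwrite(f'pics/{name}.png',c['frame'][:,:,::-1])
    np.savez(f'pics/{name}.npz',K=c['intrinsics'],P=c['pose']); return c
def ray(name,uv):
    d=np.load(f'pics/{name}.npz'); K,P=np.array(d['K']),np.array(d['P'])
    v=P[:3,:3]@np.linalg.solve(K,[uv[0],uv[1],1]); return P[:3,3],v/np.linalg.norm(v)
def tri(*obs):
    A=np.zeros((3,3));b=np.zeros(3);R=[ray(*o) for o in obs]
    for o,v in R:
        M=np.eye(3)-np.outer(v,v);A+=M;b+=M@o
    p=np.linalg.solve(A,b); return p,[1000*np.linalg.norm((np.eye(3)-np.outer(v,v))@(p-o)) for o,v in R]
def atz(name,uv,z):
    o,v=ray(name,uv); return o+v*(z-o[2])/v[2]
def proj(name,p):
    d=np.load(f'pics/{name}.npz');P=d['P'];q=d['K']@(P[:3,:3].T@(np.array(p)-P[:3,3]));return q[:2]/q[2]
E
python3 - <<'E'
from h import *
for c in('side','top'):
    d=snap(c,c+'0');print(c,np.round(d['pose'],3).tolist(),d['intrinsics'][0])
a=[cv2.resize(cv2.imread(f'pics/{c}0.png'),(800,600)) for c in('side','top')]
for c,i in zip(('side','top'),a): cv2.imwrite(f'pics/{c}0b.png',i)
print(r.get_state())
E
```

```text
pics
side [[-0.915, -0.157, 0.372, 0.154], [-0.403, 0.38, -0.833, 0.88], [-0.011, -0.912, -0.411, 0.57], [0.0, 0.0, 0.0, 1.0]] [450.4284415    0.         258.34391244]
top [[-0.017, -0.987, 0.163, 0.384], [-1.0, 0.015, -0.012, -0.023], [0.009, -0.163, -0.987, 1.193], [0.0, 0.0, 0.0, 1.0]] [470.30899676   0.         262.31045225]
{'time_s': 0.1, 'joints': array([-5.01289320e+01,  2.05892571e+01,  6.41157573e-01, -1.78465105e-02,
       -7.01353833e+01, -1.65058718e+01]), 'qd': array([-0.1226998 , -0.08645592,  0.12525721,  0.03629511, -0.02755984,
        0.01467858]), 'joint_torque': array([-5.28898472e-04, -5.84163988e+01,  2.93752885e+01,  7.01557070e+00,
        1.02155274e-02, -6.57524765e-05]), 'tcp_pos': array([ 0.26751636, -0.61930044,  0.24271048]), 'eef_rot': array([ 95.14379159,  89.91484753, 118.50291136]), 'contact_force': array([ 0.81521866, -0.35519164, -0.66662818]), 'moment': array([0.02422714, 0.02554307, 0.01637151]), 'gripper_width': 0.08756038601434188}
```

View pics/side0b.png

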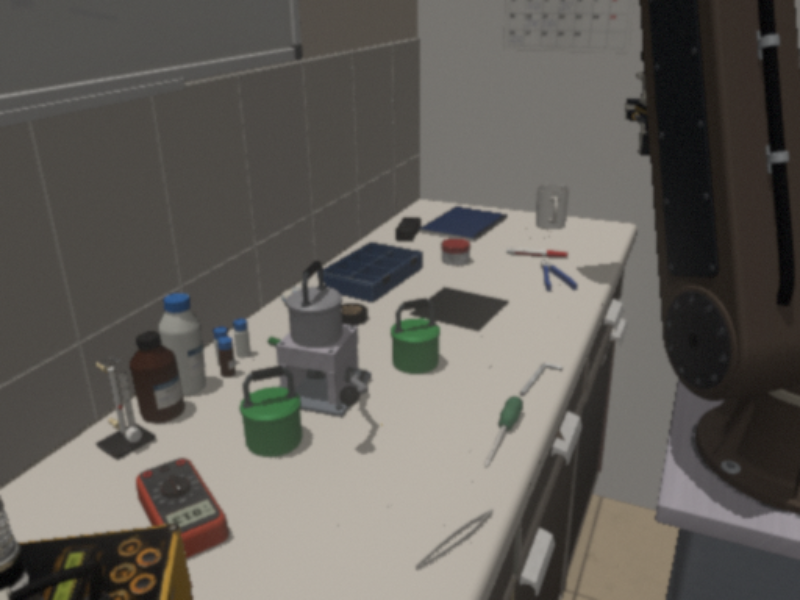

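View pics/top0b.png

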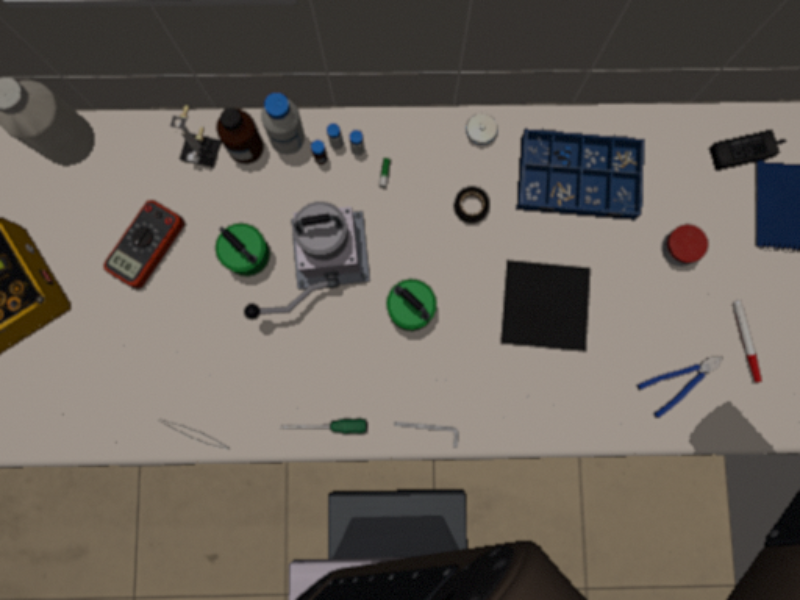

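The side view shows the canister on the nest near (315,310), two green decoys, and the mat at (465,308). In the top view the canister is at (320,235), the lever ball at (252,311) and the mat at (546,305). Next I'll enlarge both.

```bash
python3 - <<'E'
from h import *
t=cv2.imread('pics/top0.png');s=cv2.imread('pics/side0.png')
# top crop x150-250,y115-215 ; side crop x160-260,y160-300
a=cv2.resize(t[120:220,145:245],(400*1,400),interpolation=cv2.INTER_CUBIC)
b=cv2.resize(s[160:300,160:260],(400,560),interpolation=cv2.INTER_CUBIC)
c=np.zeros((560,800,3),np.uint8);c[:400,:400]=a;c[:,400:]=b
cv2.imwrite('pics/crop1.png',c)
E
```

```text
(no output)
```

View pics/crop1.png

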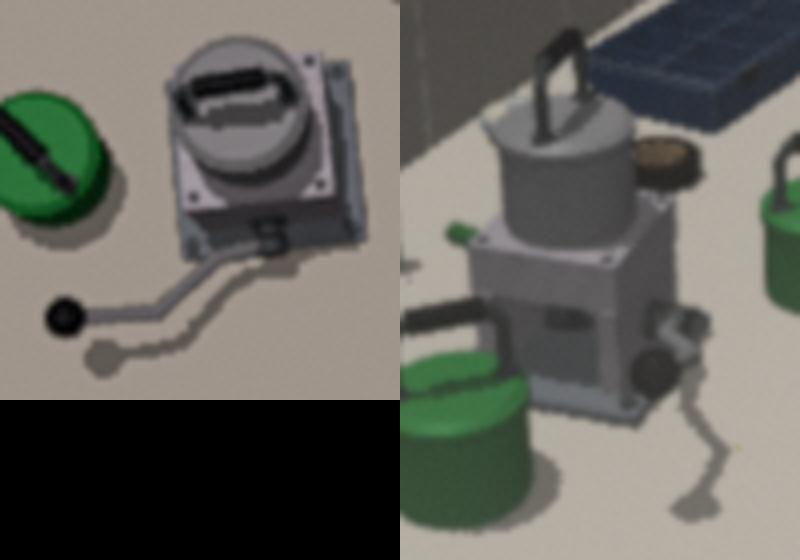

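```bash
python3 - <<'E'
from h import *
T=lambda x,y:('top0',(145+x/4-.4,120+y/4-.4)); S=lambda x,y:('side0',(160+(x-400)/4-.4,160+y/4-.4))
B=lambda n,x,y:(n,(x/1.5625-.2,y/1.5625-.2))
pr=lambda n,x:print(n,np.round(x,4))
g,e=tri(T(230,81),S(558,45));pr('grip',g);print(e)
b,e=tri(T(66,317),S(656,371));pr('ball',b);print(e)
pr('sleeve L',atz(*T(195,86),g[2]));pr('sleeve R',atz(*T(264,78),g[2]))
for p in((347,62),(362,240),(185,258)): pr('base',atz(*T(*p),.01))
for p in((318,52),(332,207),(180,212)): pr('blk',atz(*T(*p),.093))
for p in((610,262),(472,250),(672,200)): pr('blkside',atz(*S(*p),.093))
for p in((507,261),(590,265),(586,350),(501,346)): pr('mat',atz(*B('top0',*p),.004))
for p in((443,289),(508,299),(474,327),(410,312)): pr('matside',atz(*B('side0',*p),.004))
E
```

```text
grip [0.6441 0.095  0.2   ]
[np.float64(1.7020010332079982), np.float64(1.7020010332078508)]
ball [0.5315 0.2052 0.0829]
[np.float64(1.2313459358882182), np.float64(1.2313459358883951)]
sleeve L [0.64   0.1132 0.2   ]
sleeve R [0.6439 0.0758 0.2   ]
base [0.7036 0.0411 0.01  ]
base [0.5865 0.0323 0.01  ]
base [0.5766 0.1448 0.01  ]
blk [0.6876 0.054  0.093 ]
blk [0.5925 0.046  0.093 ]
blk [0.5908 0.1362 0.093 ]
blkside [0.5998 0.1312 0.093 ]
blkside [0.6773 0.1487 0.093 ]
blkside [0.6028 0.0517 0.093 ]
mat [ 0.6174 -0.1975  0.004 ]
mat [ 0.6086 -0.3344  0.004 ]
mat [ 0.4686 -0.32    0.004 ]
mat [ 0.4773 -0.1824  0.004 ]
matside [ 0.6048 -0.321   0.004 ]
matside [ 0.4724 -0.324   0.004 ]
matside [ 0.4947 -0.1861  0.004 ]
matside [ 0.6237 -0.199   0.004 ]
```

```bash
cat >> h.py <<'E'
from scipy.spatial.transform import Rotation as Ro
def need(target,yaw):  # shift (tool axes, mm) and twist so tool y lies along yaw (deg), mod 180
    s=r.get_state();R=Ro.from_euler('xyz',s['eef_rot'],degrees=True).as_matrix()
    d=R.T@(np.array(target)-s['tcp_pos'])*1000
    w=R.T@[np.cos(np.radians(yaw)),np.sin(np.radians(yaw)),0]
    a=np.degrees(np.arctan2(w[2],w[1]));a=(a+90)%180-90
    print('t',round(s['time_s'],2),'tcp',s['tcp_pos'].round(4),'dp',d.round(1),'twist',a.round(2),'j',s['joints'].round(0),'F',s['contact_force'].round(1),'w',s['gripper_width'].round(4))
    return R
E
python3 - <<'E'
from h import *
print(need([.644,.095,.29],5.5).round(3))
B=lambda n,x,y:(n,(x/1.5625-.2,y/1.5625-.2))
print(tri(B('top0',277,100),B('side0',178,302)),tri(B('top0',235,118),B('side0',149,341)),tri(B('top0',237,243),B('side0',270,375)))
E
```

```text
Traceback (most recent call last):
  File "h.py", line 24, in need
    print('t',round(s['time_s'],2),'tcp',s['tcp_pos'].round(4),'dp',d.round(1),'twist',a.round(2),'j',s['joints'].round(0),'F',s['contact_force'].round(1),'w',s['gripper_width'].round(4))
                                                                                                                                                               ^^^^^^^^^^^^^^^^^^^^^^^^
AttributeError: 'float' object has no attribute 'round'
```

```bash
sed -i "s/s\['gripper_width'\].round(4)/round(s['gripper_width'],4)/" h.py
python3 - <<'E'
from h import *
print(need([.644,.095,.29],5.5).round(3))
B=lambda n,x,y:(n,(x/1.5625-.2,y/1.5625-.2))
print(tri(B('top0',277,100),B('side0',178,302)),tri(B('top0',235,118),B('side0',149,341)),tri(B('top0',237,243),B('side0',270,375)))
E
```

```text
t 0.1 tcp [ 0.2675 -0.6193  0.2427] dp [-46.6 506.6 628.8] twist -72.14 j [-50.  21.   1.  -0. -70. -17.] F [ 0.8 -0.4 -0.7] w 0.0876
[[-0.001 -0.396  0.918]
 [ 0.001  0.918  0.396]
 [-1.     0.001 -0.   ]]
(array([0.84110644, 0.15949455, 0.14050751]), [np.float64(2.697889856636983), np.float64(2.6978898566372047)]) (array([0.82971977, 0.23175368, 0.111998  ]), [np.float64(2.3033147079962744), np.float64(2.303314707996166)]) (array([0.63481579, 0.22704911, 0.09979381]), [np.float64(2.3823420834860176), np.float64(2.3823420834862103)])
```

```bash
python3 -m jog '{"fingers":[1,1,1,1,1],"dp":[[-20,30,37],[-40,60,74],[-47,90,111],[-47,120,148],[-47,150,185]],"twist":[-8,-16,-24,-32,-40]}'
python3 -c "
from h import *
need([.644,.095,.29],5.5)"
```

```text
time_s: 0.6
tcp_pos: [0.3784, -0.4065, 0.2901]
eef_rot: [37.3, 89.9, 100.9]
contact_force: [1.2, -0.0, -0.2]
gripper_width: 0.0877
t 0.6 tcp [ 0.3784 -0.4065  0.2901] dp [  0.6 -15.7 567.2] twist -31.83 j [-27.   8. -10.  -0. -72.   1.] F [ 1.2 -0.  -0.2] w 0.0877
```

```bash
python3 -m jog '{"fingers":[1,1,1,1,1],"dp":[[0,-1,45],[0,-3,95],[0,-4,145],[0,-6,195],[0,-7,245]],"twist":[-7,-14,-21,-28,-31.8]}'
python3 -c "
from h import *
need([.644,.095,.29],5.5)"
```

```text
time_s: 1.1
tcp_pos: [0.4937, -0.1881, 0.2903]
eef_rot: [1.9, 89.9, 97.6]
contact_force: [0.7, -1.2, 0.3]
gripper_width: 0.088
t 1.1 tcp [ 0.4937 -0.1881  0.2903] dp [   0.7 -177.9  266.6] twist 0.24 j [  0.   5. -13.  -0. -72.   5.] F [ 0.7 -1.2  0.3] w 0.088
```

```bash
python3 -m jog '{"fingers":[1,1,1,1,1],"dp":[[0,-26,40],[0,-53,80],[0,-80,120],[0,-107,160],[0,-133,200]],"twist":[0,0,0,0,0]}'
python3 -m jog '{"fingers":[1,1,1,1,1],"dp":[[0,-22,33],[0,-44.5,66.6],[0,-44.5,66.6],[0,-44.5,66.6],[0,-44.5,66.6]],"twist":[0,0,0,0,0]}'
python3 - <<'E'
from h import *
need([.644,.095,.202],5.5)
snap('side','side1');snap('top','top1')
t=cv2.imread('pics/top1.png');s=cv2.imread('pics/side1.png')
c=np.zeros((560,800,3),np.uint8)
c[:400,:400]=cv2.resize(t[80:180,155:255],(400,400),interpolation=cv2.INTER_CUBIC)
c[:,400:]=cv2.resize(s[110:250,150:250],(400,560),interpolation=cv2.INTER_CUBIC)
cv2.imwrite('pics/crop2.png',c)
p=r.get_state()['tcp_pos'];print(proj('side1',p),proj('side1',[.644,.095,.2]),proj('top1',p))
E
```

```text
time_s: 1.6
tcp_pos: [0.6064, 0.0263, 0.2904]
eef_rot: [15.1, 89.9, 110.9]
contact_force: [1.0, -0.3, 0.6]
gripper_width: 0.0876
time_s: 2.1
tcp_pos: [0.6436, 0.0965, 0.2902]
eef_rot: [45.9, 89.9, 141.6]
contact_force: [-0.5, -0.0, 1.0]
gripper_width: 0.0874
t 2.1 tcp [0.6436 0.0965 0.2902] dp [88.2 -0.3 -1.6] twist 0.25 j [ 26.  17.   2.  -0. -75. -20.] F [-0.5 -0.   1. ] w 0.0874
[197.01896961 131.29527361] [199.9031155  171.05535931] [195.81461021 127.75026843]
```

View pics/crop2.png

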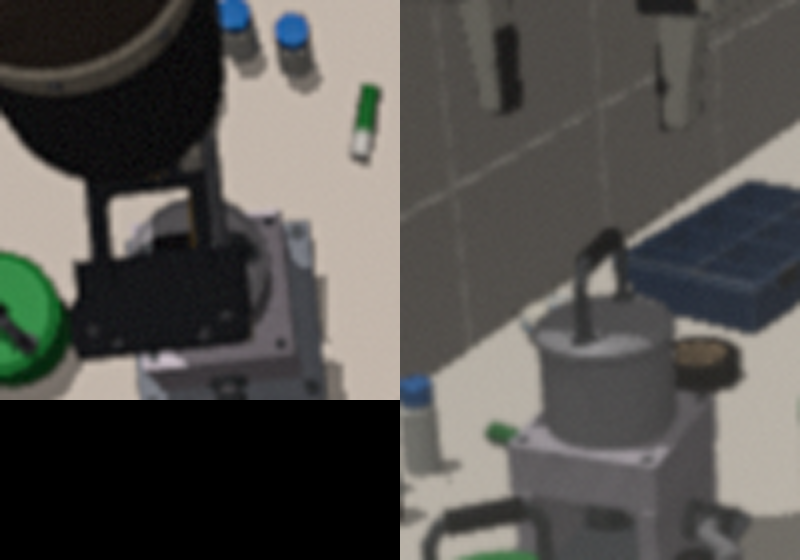

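The fingers straddle the handle: the tips are at about (505,108) and (678,128), and the bar is at (602,245). I'll go down and grip.

```bash
python3 -m jog '{"fingers":[1,1,1,1,1],"dp":[[25,0,-1.5],[50,0,-1.5],[75,0,-1.5],[91,0,-1.5],[91,0,-1.5]],"twist":[0,0,0,0,0]}'
python3 -m jog '{"fingers":[0.5,0.2,0,0,0],"dp":[[0,0,0],[0,0,0],[0,0,0],[0,0,0],[0,0,0]],"twist":[0,0,0,0,0]}' 30
python3 -m jog '{"fingers":[0,0,0,0,0],"dp":[[0,0,0],[0,0,0],[0,0,0],[0,0,0],[-5,0,0]],"twist":[0,0,0,0,0]}' 35
```

```text
time_s: 2.7
tcp_pos: [0.6422, 0.0933, 0.1976]
eef_rot: [78.8, 89.8, 174.4]
contact_force: [-1.1, 0.7, -0.2]
gripper_width: 0.0876
time_s: 3.2
tcp_pos: [0.6424, 0.0934, 0.1982]
eef_rot: [72.3, 89.8, 167.9]
contact_force: [0.0, -0.1, -0.1]
gripper_width: 0.0529
time_s: 3.7
tcp_pos: [0.642, 0.0933, 0.2025]
eef_rot: [79.7, 89.7, 175.3]
contact_force: [-1.2, 0.0, -2.7]
gripper_width: 0.0133
```

```bash
python3 -m jog '{"fingers":[0,0,0,0,0],"dp":[[-10,0,0],[-25,0,0],[-45,0,0],[-60,0,0],[-68,0,0]],"twist":[0,0,0,0,0]}'
python3 -c "
from h import *
need([.543,-.259,.27],5.5)"
```

```text
time_s: 4.2
tcp_pos: [0.6427, 0.0934, 0.2724]
eef_rot: [66.4, 89.8, 162.0]
contact_force: [0.0, 0.3, -1.6]
gripper_width: 0.0129
t 4.2 tcp [0.6427 0.0934 0.2724] dp [   2.3  133.7 -340.9] twist 0.12 j [ 25.  17.  -0.  -0. -73. -20.] F [ 0.   0.3 -1.6] w 0.0129
```

```bash
python3 -m jog '{"fingers":[0,0,0,0,0],"dp":[[0,4,-10],[0,12,-30],[0,22,-57],[0,34,-87],[0,45,-115]],"twist":[0,0,0,0,0]}'
python3 -m jog '{"fingers":[0,0,0,0,0],"dp":[[0,12,-30],[0,24,-60],[0,35,-90],[0,47,-120],[0,58,-147]],"twist":[0,0,0,0,0]}'
python3 -m jog '{"fingers":[0,0,0,0,0],"dp":[[0,9,-24],[0,17,-45],[0,25,-62],[0,29,-73],[0,30.5,-78]],"twist":[0,0,0,0,0]}'
python3 - <<'E'
from h import *
need([.543,-.259,.114],5.5)
snap('side','side2');snap('top','top2')
s=cv2.imread('pics/side2.png');t=cv2.imread('pics/top2.png')
c=np.zeros((560,800,3),np.uint8)
c[:400,:400]=cv2.resize(t[130:230,290:390],(400,400),interpolation=cv2.INTER_CUBIC)
c[:,400:]=cv2.resize(s[90:230,240:340],(400,560),interpolation=cv2.INTER_CUBIC)
cv2.imwrite('pics/crop3.png',c)
E
```

```text
time_s: 4.7
tcp_pos: [0.6074, -0.0279, 0.2714]
eef_rot: [77.1, 89.7, 172.7]
contact_force: [0.8, -0.4, -3.1]
gripper_width: 0.013
time_s: 5.2
tcp_pos: [0.5618, -0.1822, 0.2707]
eef_rot: [77.9, 89.6, 173.4]
contact_force: [-0.1, -0.4, -3.2]
gripper_width: 0.0132
time_s: 5.7
tcp_pos: [0.5377, -0.2642, 0.2702]
eef_rot: [76.9, 89.5, 172.4]
contact_force: [-0.6, 0.2, -3.2]
gripper_width: 0.0125
t 5.7 tcp [ 0.5377 -0.2642  0.2702] dp [156.2  -6.9   4.4] twist -0.06 j [ -7.  13.  -7.  -0. -71.  13.] F [-0.6  0.2 -3.2] w 0.0125
```

View pics/crop3.png

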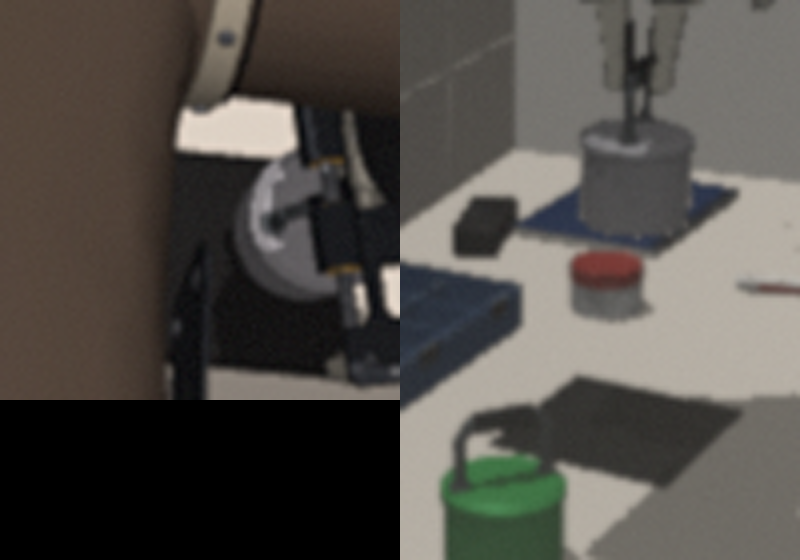

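The canister hangs upright in the grip, and the mat corners in the side crop are near (575,378), (742,412), (662,487) and (497,440). Lowering over the mat centre.

```bash
python3 -c "
from h import *
P=[atz('side2',(240+(x-400)/4-.4,90+y/4-.4),.004) for x,y in((575,378),(742,412),(662,487),(497,440))]
print(np.round(P,3),np.mean(P,0))"
python3 -m jog '{"fingers":[0,0,0,0,0],"dp":[[20,-3,2],[50,-5,4],[90,-7,4.4],[120,-7,4.4],[140,-7,4.4]],"twist":[0,0,0,0,0]}'
python3 -m jog '{"fingers":[0,0,0,0,0],"dp":[[6,0,0],[10,0,0],[12,0,0],[13,0,0],[13,0,0]],"twist":[0,0,0,0,0]}'
```

```text
[[ 0.607 -0.326  0.004]
 [ 0.469 -0.314  0.004]
 [ 0.485 -0.175  0.004]
 [ 0.619 -0.2    0.004]] [ 0.54500102 -0.25383091  0.004     ]
time_s: 6.3
tcp_pos: [0.5431, -0.2569, 0.1277]
eef_rot: [73.9, 89.4, 169.4]
contact_force: [-0.8, -0.5, -3.2]
gripper_width: 0.0128
time_s: 6.8
tcp_pos: [0.5435, -0.257, 0.1157]
eef_rot: [74.1, 89.5, 169.6]
contact_force: [0.0, -0.5, -2.7]
gripper_width: 0.013
```

```bash
python3 -m jog '{"fingers":[0,0,0,0,0],"dp":[[2,0,0],[4,0,0],[5,0,0],[6,0,0],[6,0,0]],"twist":[0,0,0,0,0]}'
python3 -m jog '{"fingers":[0,0,0,0,0],"dp":[[0.5,0,0],[1,0,0],[1,0,0],[1.5,0,0],[1.5,0,0]],"twist":[0,0,0,0,0]}'
```

```text
time_s: 7.3
tcp_pos: [0.5455, -0.2572, 0.112]
eef_rot: [81.5, 89.8, 177.0]
contact_force: [-0.4, 1.6, 9.6]
gripper_width: 0.013
time_s: 7.8
tcp_pos: [0.5464, -0.2574, 0.112]
eef_rot: [97.1, 89.9, -167.3]
contact_force: [-1.0, 2.9, 10.2]
gripper_width: 0.0131
```

```bash
python3 -m jog '{"fingers":[0,0,0.1,0.2,0.3],"dp":[[-0.5,0,0],[-1,0,0],[-1,0,0],[-1,0,0],[-1,0,0]],"twist":[0,0,0,0,0]}' 10
python3 -m jog '{"fingers":[0.5,0.7,0.9,1,1],"dp":[[0,0,0],[0,0,0],[0,0,0],[0,0,0],[0,0,0]],"twist":[0,0,0,0,0]}'
python3 -c "
from h import *
snap('side','side3')
s=cv2.imread('pics/side3.png')
cv2.imwrite('pics/crop4.png',cv2.resize(s[110:230,240:360],(600,600),interpolation=cv2.INTER_CUBIC))"
```

```text
time_s: 8.3
tcp_pos: [0.5465, -0.2576, 0.1131]
eef_rot: [104.1, 89.9, -160.3]
contact_force: [0.1, 0.7, -0.4]
gripper_width: 0.0208
time_s: 8.8
tcp_pos: [0.5466, -0.2576, 0.1131]
eef_rot: [106.1, 89.9, -158.3]
contact_force: [0.2, -0.4, 0.0]
gripper_width: 0.0598
```

View pics/crop4.png

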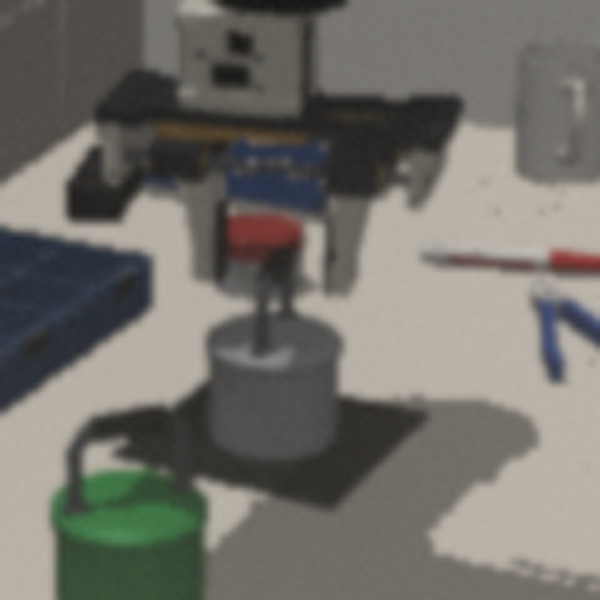

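The canister stands upright on the mat at (272,385), well inside the edges, and the fingers are clear of the handle. Next is the lever.

```bash
python3 -m jog '{"fingers":[1,1,1,1,1],"dp":[[-10,0,0],[-35,0,0],[-70,0,0],[-105,0,0],[-130,0,0]],"twist":[0,0,0,0,0]}'
python3 -c "
from h import *
need([.531,.2054,.2],4.7)"
```

```text
time_s: 9.35
tcp_pos: [0.5474, -0.2578, 0.2467]
eef_rot: [-159.8, 89.9, -64.2]
contact_force: [1.2, -0.5, 0.3]
gripper_width: 0.0879
t 9.35 tcp [ 0.5474 -0.2578  0.2467] dp [ 45.8 -29.3 462.6] twist 0.95 j [ -7.  14.  -8.   0. -68.  12.] F [ 1.2 -0.5  0.3] w 0.0879
```

```bash
python3 -m jog '{"fingers":[0.6,0.6,0.6,0.6,0.6],"dp":[[0,-2,35],[0,-5,80],[0,-8,128],[0,-11,176],[0,-14,224]],"twist":[0.9,0.9,0.9,0.9,0.9]}'
python3 -m jog '{"fingers":[0.6,0.6,0.6,0.6,0.6],"dp":[[0,-3,48],[0,-6,96],[0,-9,144],[0,-12,190],[0,-15,225]],"twist":[0,0,0,0,0]}'
python3 -m jog '{"fingers":[0.6,0.6,0.6,0.6,0.6],"dp":[[10,0,12],[30,0,12],[45,0,12],[45,0,12],[45,0,12]],"twist":[0,0,0,0,0]}'
python3 - <<'E'
from h import *
need([.531,.2054,.085],4.7)
snap('side','side4');snap('top','top4')
s=cv2.imread('pics/side4.png');t=cv2.imread('pics/top4.png')
c=np.zeros((560,800,3),np.uint8)
c[:400,:400]=cv2.resize(t[140:240,110:210],(400,400),interpolation=cv2.INTER_CUBIC)
c[:,400:]=cv2.resize(s[160:300,170:270],(400,560),interpolation=cv2.INTER_CUBIC)
cv2.imwrite('pics/crop5.png',c)
E
```

```text
time_s: 9.85
tcp_pos: [0.5389, -0.0318, 0.2474]
eef_rot: [-130.8, 89.8, -36.1]
contact_force: [1.2, 0.7, -0.6]
gripper_width: 0.0547
time_s: 10.35
tcp_pos: [0.5349, 0.1963, 0.2481]
eef_rot: [-108.1, 89.8, -13.3]
contact_force: [0.1, -0.1, -1.0]
gripper_width: 0.0525
time_s: 10.85
tcp_pos: [0.5342, 0.2078, 0.2036]
eef_rot: [-113.8, 89.8, -19.0]
contact_force: [-0.6, 0.5, -0.4]
gripper_width: 0.0526
t 10.85 tcp [0.5342 0.2078 0.2036] dp [118.6   3.8  -1.9] twist 0.11 j [ 41.  13. -16.   0. -61. -36.] F [-0.6  0.5 -0.4] w 0.0526
```

View pics/crop5.png

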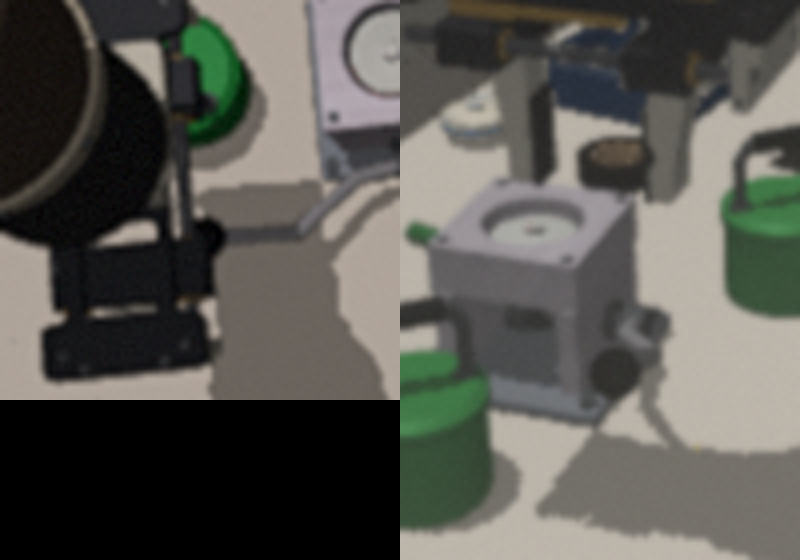

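The well is now open with the cassette in it, and the ball is at (615,371) in the side crop with the fingers straddling it in x. Checking the nest centre and descending.

```bash
python3 - <<'E'
from h import *
S=lambda x,y:('side4',(170+(x-400)/4-.4,160+y/4-.4))
for p in((533,222),(436,240),(575,262),(634,200),(500,180)): print(atz(*S(*p),.093).round(4))
print('ball ray at .083',atz(*S(615,371),.083))
E
python3 -m jog '{"fingers":[0.6,0.6,0.6,0.6,0.6],"dp":[[20,2,-1],[50,3,-2],[80,3,-2],[100,3,-2],[112,3,-2]],"twist":[0,0,0,0,0]}'
python3 -m jog '{"fingers":[0.6,0.6,0.6,0.6,0.6],"dp":[[4,0,0],[7,0,0],[8,0,0],[8,0,0],[8,0,0]],"twist":[0,0,0,0,0]}'
python3 -c "
from h import *
need([.531,.2054,.083],4.7)"
```

```text
[0.6424 0.0981 0.093 ]
[0.6817 0.1379 0.093 ]
[0.5973 0.1302 0.093 ]
[0.6018 0.0512 0.093 ]
[0.6881 0.0585 0.093 ]
ball ray at .083 [0.53320557 0.20570079 0.083     ]
time_s: 11.45
tcp_pos: [0.5323, 0.2055, 0.0916]
eef_rot: [-100.5, 89.7, -5.7]
contact_force: [0.2, -0.1, 0.2]
gripper_width: 0.0526
time_s: 11.95
tcp_pos: [0.5327, 0.2057, 0.0843]
eef_rot: [-91.4, 89.7, 3.4]
contact_force: [-0.8, 0.7, 0.0]
gripper_width: 0.0525
t 11.95 tcp [0.5327 0.2057 0.0843] dp [ 1.3  1.7 -0.2] twist 0.08 j [ 41.  20. -24.   0. -46. -36.] F [-0.8  0.7  0. ] w 0.0525
```

```bash
python3 -m jog '{"fingers":[0.3,0.1,0,0,0],"dp":[[0,0,0],[0,0,0],[0,0,0],[0,0,0],[0,0,0]],"twist":[0,0,0,0,0]}' 30
python3 -m jog '{"fingers":[0,0,0,0,0],"dp":[[0,0,0],[0,0,0],[0,0,0],[0,0,0],[0,0,0]],"twist":[0,0,0,0,0]}' 30
python3 -c "
from h import *
print(need([.531,.2054,.083],4.7).round(3))"
```

```text
time_s: 12.45
tcp_pos: [0.5318, 0.2056, 0.0842]
eef_rot: [-95.1, 89.8, -0.3]
contact_force: [-4.8, 0.4, 3.3]
gripper_width: 0.0243
time_s: 12.95
tcp_pos: [0.5317, 0.2056, 0.0843]
eef_rot: [-95.3, 89.8, -0.6]
contact_force: [-2.2, 0.8, 3.5]
gripper_width: 0.024
t 12.95 tcp [0.5317 0.2056 0.0843] dp [ 1.3  0.7 -0.2] twist 0.06 j [ 41.  19. -24.   0. -46. -36.] F [-2.2  0.8  3.5] w 0.024
[[ 0.004 -0.997 -0.083]
 [-0.    -0.083  0.997]
 [-1.    -0.004 -0.   ]]
```

```bash
python3 -m jog '{"fingers":[0,0,0,0,0],"dp":[[-12,0,-5],[-23,0,-12],[-34,0,-19],[-43.5,0,-28],[-52,0,-37.5]],"twist":[0,0,0,0,0]}'
python3 -c "
from h import *
need([.531,.2054,.083],4.7)"
```

```text
time_s: 13.45
tcp_pos: [0.5351, 0.1677, 0.1375]
eef_rot: [-82.6, 89.7, 12.2]
contact_force: [4.0, 0.5, -5.6]
gripper_width: 0.0243
t 13.45 tcp [0.5351 0.1677 0.1375] dp [54.5  1.3 37.9] twist 0.04 j [ 37.  15. -22.   0. -52. -33.] F [ 4.   0.5 -5.6] w 0.0243
```

```bash
python3 -m jog '{"fingers":[0,0,0,0,0],"dp":[[-7,0,-10],[-14,0,-21.5],[-20,0,-33],[-24,0,-45],[-27,0,-57.5]],"twist":[0,0,0,0,0]}'
python3 -c "
from h import *
need([.531+.0101,.2054-.1208,.083+.083],4.7)"
```

```text
time_s: 13.95
tcp_pos: [0.5405, 0.1101, 0.1656]
eef_rot: [-76.1, 89.6, 18.7]
contact_force: [3.6, 3.8, -2.3]
gripper_width: 0.0244
t 13.95 tcp [0.5405 0.1101 0.1656] dp [ -0.5   1.6 -25.4] twist 0.06 j [ 32.  13. -22.   0. -56. -27.] F [ 3.6  3.8 -2.3] w 0.0244
```

```bash
python3 -m jog '{"fingers":[0,0,0,0,0],"dp":[[-1,0,-8],[-1.5,0,-16],[-2,0,-22],[-2,0,-25.5],[-2,0,-25.5]],"twist":[0,0,0,0,0]}'
python3 - <<'E'
from h import *
need([.531+.0101,.2054-.1208,.083+.083],4.7)
snap('side','side5');snap('top','top5')
s=cv2.imread('pics/side5.png');t=cv2.imread('pics/top5.png')
c=np.zeros((560,800,3),np.uint8)
c[:400,:400]=cv2.resize(t[130:230,140:240],(400,400),interpolation=cv2.INTER_CUBIC)
c[:,400:]=cv2.resize(s[140:280,170:270],(400,560),interpolation=cv2.INTER_CUBIC)
cv2.imwrite('pics/crop6.png',c)
E
```

```text
time_s: 14.45
tcp_pos: [0.543, 0.0842, 0.1682]
eef_rot: [-78.7, 89.5, 16.1]
contact_force: [-0.1, 4.2, 6.3]
gripper_width: 0.0239
t 14.45 tcp [0.543  0.0842 0.1682] dp [2.2 1.9 0.5] twist 0.07 j [ 29.  12. -22.   0. -56. -25.] F [-0.1  4.2  6.3] w 0.0239
```

View pics/crop6.png

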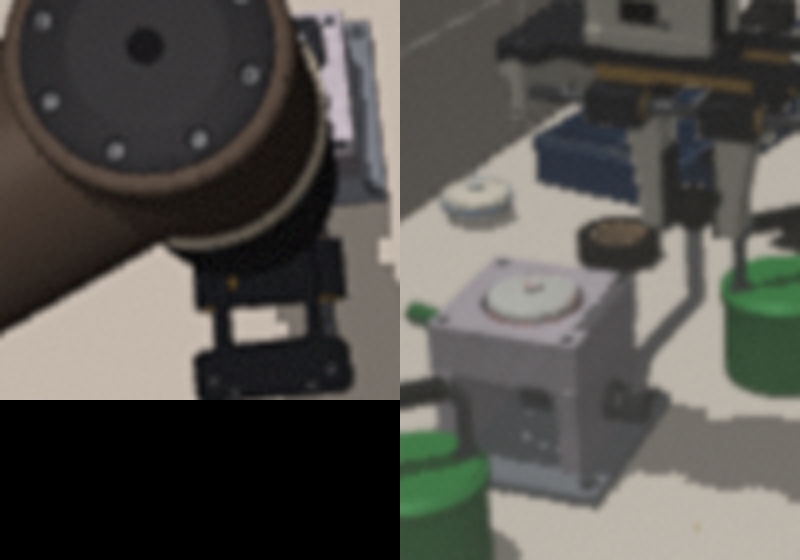

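The lever looks upright with its bar vertical at crop x≈693, y 230–295, and the cassette stands proud of the nest top. I'll check this numerically.

```bash
python3 - <<'E'
from h import *
f=lambda p:(lambda q:((q[0]+.4-170)*4+400,(q[1]+.4-140)*4))(proj('side5',p))
ux=np.array([.0819,-.9966,0])
for th in(-.1,-.05,0,.05,.1):
  c=np.array([.5413,.0853,.035])
  P=lambda R:c+[-.0819*R*np.sin(th),.9966*R*np.sin(th),R*np.cos(th)]
  print(th,[np.round(f(P(R)),1).tolist() for R in(.13,.11,.09,.075)])
S=lambda x,y:('side5',(170+(x-400)/4-.4,140+y/4-.4))
# cassette top centre vs nest top
for z in(.093,.100,.104): print(z,atz(*S(533,297),z).round(4))
s=cv2.imread('pics/side5.png')
for y in range(195,216,3): print(y,s[y,238:252].mean(1).astype(int).tolist())
E
```

```text
-0.1 [[708.1, 198.5], [707.6, 232.9], [707.1, 266.9], [706.8, 292.1]]
-0.05 [[703.9, 202.4], [704.1, 236.4], [704.3, 269.8], [704.4, 294.6]]
0 [[699.7, 206.9], [700.5, 240.3], [701.4, 273.2], [702.0, 297.5]]
0.05 [[695.4, 211.9], [696.9, 244.7], [698.5, 276.9], [699.6, 300.6]]
0.1 [[691.1, 217.6], [693.4, 249.6], [695.6, 281.0], [697.2, 304.1]]
0.093 [0.6455 0.0927 0.093 ]
0.1 [0.6383 0.1042 0.1   ]
0.104 [0.6341 0.1108 0.104 ]
195 [61, 64, 55, 44, 39, 41, 39, 43, 53, 65, 63, 82, 96, 99]
198 [172, 172, 156, 116, 80, 72, 79, 111, 154, 150, 100, 86, 100, 102]
201 [177, 175, 160, 122, 87, 80, 85, 115, 159, 175, 176, 177, 177, 173]
204 [178, 176, 162, 122, 88, 81, 83, 105, 145, 172, 177, 177, 176, 175]
207 [177, 177, 166, 137, 96, 80, 81, 106, 147, 172, 177, 176, 170, 154]
210 [177, 176, 167, 138, 94, 81, 82, 97, 136, 168, 174, 160, 119, 86]
213 [177, 177, 169, 145, 100, 81, 83, 98, 136, 169, 174, 154, 103, 77]
```

```bash
cat > slope.py <<'E'
from h import *
s=np.mean([snap('side','side6')['frame'].astype(float).mean(2) for _ in range(6)],0)
rows=np.arange(200,212); cs=np.arange(236,250)
def cen(row):
    w=np.clip(172-row,0,None)*(abs(cs-243.5)<4.6);return (w*cs).sum()/w.sum()
u=np.array([cen(s[y,236:250]) for y in rows]);k=np.polyfit(rows,u,1);print('slope',k[0],'resid',np.std(u-np.polyval(k,rows)))
c=np.array([.5413,.0853,.035])
for th in(-.05,0,.05,.1):
  a,b=[proj('side6',c+[-.0819*R*np.sin(th),.9966*R*np.sin(th),R*np.cos(th)]) for R in(.112,.08)]
  print(th,(b[0]-a[0])/(b[1]-a[1]))
need([.5413,.0853,.166],4.7)
E
python3 slope.py
```

```text
slope 0.03925862971963186 resid 0.03865515036063768
-0.05 0.0053125077172061766
0 0.02583551979928151
0.05 0.047576741968366774
0.1 0.07076735827995585
t 14.85 tcp [0.543  0.0846 0.1682] dp [2.2 1.7 0.9] twist 0.1 j [ 29.  12. -22.   0. -56. -25.] F [-0.8  3.   6.5] w 0.0242
```

```bash
python3 -m jog '{"fingers":[0,0,0,0,0],"dp":[[0.5,0,-1],[0.5,0,-2],[0.5,0,-2.5],[0.5,0,-2.5],[0.5,0,-2.5]],"twist":[0,0,0,0,0]}' 35
python3 slope.py; python3 - <<'E'
import cv2
cv2.imwrite('pics/last_b.png',0) if 0 else None
from h import *
snap('side','side7'); cv2.imwrite('pics/side7b.png',cv2.resize(cv2.imread('pics/side7.png'),(800,600)))
E
```

```text
time_s: 15.35
tcp_pos: [0.5433, 0.0821, 0.1682]
eef_rot: [-80.6, 89.5, 14.3]
contact_force: [-0.7, 3.2, 6.7]
gripper_width: 0.0239
slope 0.027978862202487333 resid 0.04041100974359739
-0.05 0.0053125077172061766
0 0.02583551979928151
0.05 0.047576741968366774
0.1 0.07076735827995585
t 15.65 tcp [0.5433 0.0821 0.1682] dp [2.2 1.7 3.3] twist 0.13 j [ 29.  12. -22.   0. -56. -24.] F [-0.5  3.4  7. ] w 0.0238
```

View pics/side7b.png

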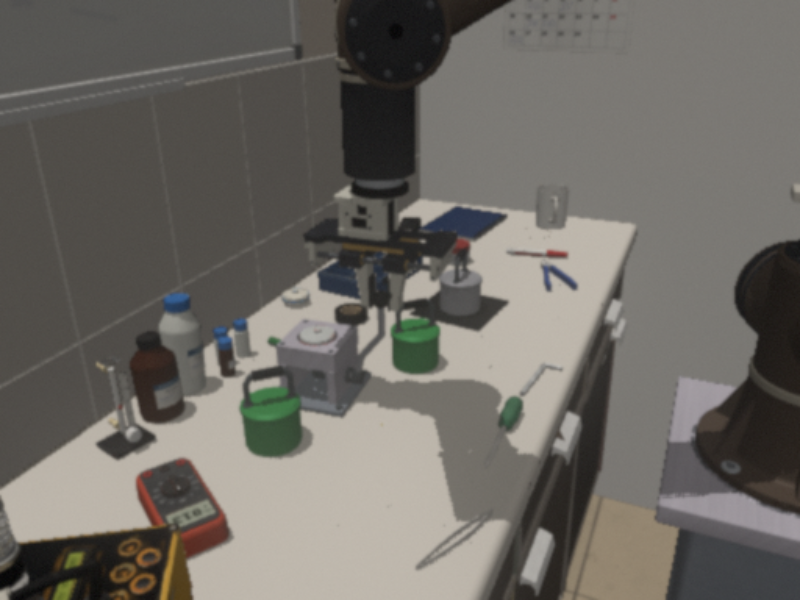

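The lever is held straight up at (380,310), the cassette is raised in the well at (318,333), the canister stands on the mat at (460,290), and the decoys are where they were. I'm handing the job in.

```bash
python3 -c "
from plant import r
print(r.close_job())"
```

```text
the job is handed in; nothing more can be done
None
```

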